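# Put a polish bottle away in the case with a locking lid stay

### The arm

A 6-joint arm with a two-finger parallel gripper is mounted at the origin on the work surface. World frame = base frame: x ahead of the robot, y to its left, z up, the work surface at z = 0. Lengths are in m, angles in rad, forces in N, time in s.
With the tool pointing down it reaches from about 0.325 to 0.75 m from the base axis. Payload 7.6 kg.
Tool frame: the origin (TCP) lies at the very end of the fingers, on their centre line; the grasp point (between the pads) lies 19 mm behind it; z points along the fingers, y is the line along which they close (so a half turn about z gives the same grasp; the last joint's range is limited). The gripper opens to 85 mm and grips with 20 to 120 N. Pads are 22 mm wide; open, the fingers measure 114 mm over their backs; the gripper's body (76 mm by 85 mm) begins 54 mm behind the grasp point. The pads swing forward as they close: fully open they stand 13 mm farther back than shut.
Start: joints at [1.065, 0.052, 1.401, -0, 1.689, -0.07], TCP at [0.222, 0.476, 0.231] pointing down, gripper open.
Joint ranges: [-2.9, 2.9], [-0.91, 2.17], [0.12, 2.37], [-1.06, 4.2], [0.26, 2.73], [-2.93, 2.93]. Speed limits (rad/s): [2.57, 2.57, 3.01, 3.14, 3.14, 3.14].

### API

Orientations are given as a rotation vector (axis times angle).
In Python, from plant import manip, optics gives the robot as it stands.
- The arm moves only by the tool send_rows, never from a script. Its argument "deltas" is text: rows parted by semicolons, each of 7 numbers parted by spaces: the shift along the tool's x, y, z in units of 25 mm (1.0 is 25 mm), then the turn, a rotation vector about the tool's x, y, z in units of 6 degrees (1.0 is 6 degrees), then the finger opening in mm, from 0 to 85.4. In form: x y z wx wy wz hand; .... A call has 1 to 12 rows; each row shifts and turns the commanded pose from where the row before left it, along the tool's axes as they then stand; what a row does not reach is not made up. A row lasts 1/12 s, in which the tool goes at most 41.7 mm and 7.16 degrees, less where a joint would pass 70% of its speed; a pose out of reach is approached as far as the arm can. A call is refused whole if a number of a shift passes 1 or a number of a turn 1, either way. A call with a gripper value outside its range is refused whole. The fingers move at their own pace and stop on an object; the grip force is fixed at half the most. Time passes only in rows, so rows that do not move let the fingers close. It gives the time, the measured TCP pose, the force, the opening and the grip force at its end, in the units of the state.
- manip.sense(): the state, without advancing time (a new reading comes with each control period).
- optics.read_camera(name): name is "side" or "top"; returns the picture (420x560x3 uint8, red, green, blue); there is no depth.
- optics.camera_model(name): a dict with "camera_matrix" (3x3 intrinsics, pixels), "dist_coeffs" ([k1, k2, p1, p2, k3] as OpenCV has them; the pictures are not rectified), "R" (3x3) and "t" (3): a world point X has camera coordinates R X + t. Camera axes: x right, y down, z forward; pixel columns grow to the right and rows downward; lengths in m; the calibration is good to about 2 mm. A picture is of the moment at which its call begins. camera_model takes no time and is no camera call.
- manip.hand_in(): hands the job in; it is judged then, once.
The state is a dict: "time": time; "joints": joint angles; "qvel": joint speeds; "tau": joint torques, N m; "position": TCP position; "orientation": TCP orientation; "contact_force": force on the tool from outside, world axes, zero at the start; "moment": the same for the moment, N m; "opening": finger opening in m; "finger_force": force on a finger pad.
Only numpy, scipy, OpenCV 4.12 (cv2) and the standard library are available. Lean on these libraries where they do the work, as an engineer would, in place of code of your own. Each camera call takes 0.05 s, during which the arm holds its last target. There are 200 camera calls.

### The job

Put the slim polish bottle with the long cap away in the technician's case: raise the lid until its folding stay locks and holds it up on its own, then set the bottle down gently, standing upright, in the empty bay at the front of the case. Then break the stay's joint by its release knob and let the lid down under control, never letting it fall, until it is fully shut. Leave the jar, the buffing block and the brush pot where they are.

Things in the scene. Friction and masses are not known exactly. Their poses are not given: they have to be found in the camera images.
- case: Black case with aluminium corners, 170 (x) x 220 (y) x 100 mm high, fixed; origin at the centre of its underside, x from its front (handle side, towards the robot) to its hinge side, z up. Walls and floor 6 mm. A 5 mm divider at x = +12 mm, top at z 76, parts the empty front bay (x -79 to +9, y -104 to +104 mm) from a rear row of five fixed jars up to 78 mm high.
- bay (a point): A good place for the bottle's foot: on the floor of the empty front bay, 35 mm in front of the case's centre, 6 mm above the table. Axes as the case.
- lid_hinge (a point): Middle of the lid's hinge line, at the case's rear top edge (case frame x +85, y 0, z 100 mm). The hinge line runs along the case's y.
- lid_bar (a point): Middle of the lid's handle: a round steel bar 12 mm thick, 100 mm long along the case's y, 35 mm out from the lid's front edge (29 mm gap). It circles the hinge at a radius of 205 mm and can turn between gripper pads. The lid is a 14 mm thick flat plate, 170 x 220 mm, 0.7 kg.
- lid (a joint): Lid angle, rad: 0 shut, grows as it opens; 1.32 with the stay dead straight (it goes no further), 1.30 when locked. Unlocked, the lid falls shut when let go, except less than about 0.1 rad short of fully open, where the stay's spring carries it home.
- stay_elbow (a joint): Angle of the folding stay's middle joint, rad: 0 folded (lid shut), 2.42 with its links in line, 2.64 locked over centre against its stop. A light spring pulls it over centre once the lid is fully up and let go (within 0.5 s). To break it, move the release knob towards the case's front (case -x) with some 2 N; the joint then folds to the front and the lid comes down with it.
- stay_knob (a point): Grip point of the stay's release knob: a round black pin 12 mm thick, 60 mm long, with an 18 mm cap, level along the case's -y from the stay's middle joint, on the case's -y end. The point is on its axis, 52 mm out from the end of case and lid. Moved along its circle about stay_pivot to the front and down, the held knob lowers the lid all the way, bearing its weight (about 6 N).
- stay_pivot (a point): Centre of the knob's circle (radius 87.5 mm, in the case's x-z plane): on the axis of the stay's fixed pivot (case x -10, z 45 mm), in the open air 52 mm out from the case's -y end. Lid shut: the knob is 86 mm in front (case -x) of this point and 17 mm above it. Locked: it is nearly straight above, leaning to the hinge side.
- polish: The bottle to put away, 80 mm tall, about 70 g: clear round body 32 mm across and 38 mm high, above it a round black cap 18 mm across from 43 to 80 mm. Origin at the centre of its underside, z up.
- polish_center (a point): The same bottle's centre, on its axis, 40 mm above its foot.
- gel_jar: Bystander: squat jar, 54 mm across, 42 mm high, black screw lid. Origin under its centre.
- buffer: Bystander: white buffing block 95 x 26 x 26 mm. Origin under its centre.
- brush_pot: Bystander: white pot, 72 mm across, 80 mm high, brushes standing in it up to 180 mm. Origin under its centre.
There are look-alikes about, which are no part of the job. Leave any blue or red look-alike of the polish alone.

How it is judged:
By the outcome, as a careful person would: the job done as asked, in the order asked, and still so for the second after the job is handed in, with the robot touching nothing.
It also fails if it takes over 72 s, if anything falls off the work surface, if the arm or the gripper's body presses on something with over 40 N, if the wrist force passes 120 N, or if a joint passes its speed limit or range.

## Working session

There is one attempt and no reset: what is moved stays moved. The work goes in short steps, Python scripts to look and compute and a tool call to move; the robot and the scene stay as the last step left them, time stands still between calls to the robot, and variables do not carry over. Pictures are saved under pics/ and viewed, at most 10 in all, crops included, and the job is handed in when it is done.

Besides the shell and the picture viewer there is one more tool, called after ">>>" by a JSON object that holds its "fn" and its "kwargs", one argument or row to a line. send_rows: Moves the arm, as the interface text tells. Its arguments: {"type":"object","properties":{"deltas":{"type":"string"}},"required":["deltas"]}

```bash
ls; mkdir -p pics
python3 - <<'E'
from plant import manip, optics
import cv2, json
for n in("side","top"):
    cv2.imwrite(f"pics/{n}0.png", optics.read_camera(n)[:,:,::-1])
    m=optics.camera_model(n); print(n,m)
print(manip.sense())
E
```

```text
pics
side {'camera_matrix': array([[500.08895139,   0.        , 274.92258484],
       [  0.        , 500.08895139, 213.82716567],
       [  0.        ,   0.        ,   1.        ]]), 'dist_coeffs': array([0.02874573, 0.        , 0.        , 0.        , 0.        ]), 'R': array([[-0.87639703, -0.48124468, -0.01821547],
       [-0.29011195,  0.55775894, -0.77765032],
       [ 0.38439992, -0.67624591, -0.62843311]]), 't': array([0.53657083, 0.14565212, 1.09739931])}
top {'camera_matrix': array([[501.19687211,   0.        , 277.43856399],
       [  0.        , 501.19687211, 211.19145698],
       [  0.        ,   0.        ,   1.        ]]), 'dist_coeffs': array([-0.1664322,  0.       ,  0.       ,  0.       ,  0.       ]), 'R': array([[ 0.01208813, -0.99991772, -0.00429232],
       [-0.99534629, -0.01162223, -0.09565918],
       [ 0.09560142,  0.00542868, -0.99540489]]), 't': array([0.15078254, 0.52707002, 1.09945171])}
{'time': 0.1, 'joints': array([ 1.06470905e+00,  5.27453815e-02,  1.40163785e+00, -6.51461149e-06,
        1.68857787e+00, -7.02716091e-02]), 'qvel': array([ 0.00228852, -0.00223884, -0.00220117,  0.00141794,  0.0007831 ,
        0.00135418]), 'tau': array([ 1.46648588e-03, -3.82583356e+01, -3.60983741e+01, -9.60450757e-05,
        4.82026662e-03, -5.43047599e-05]), 'position': array([0.22146588, 0.47570647, 0.23056411]), 'orientation': array([-6.79091055e-01, -3.06692532e+00,  2.06354376e-03]), 'contact_force': array([ 0.20534246, -0.06956247, -0.92111201]), 'moment': array([-0.05151242,  0.02502153, -0.00108925]), 'finger_force': 0.0, 'opening': 0.0855712950593646}
```

View pics/side0.png

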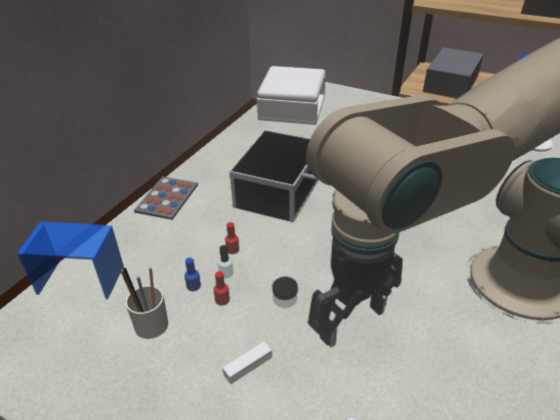

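View pics/top0.png

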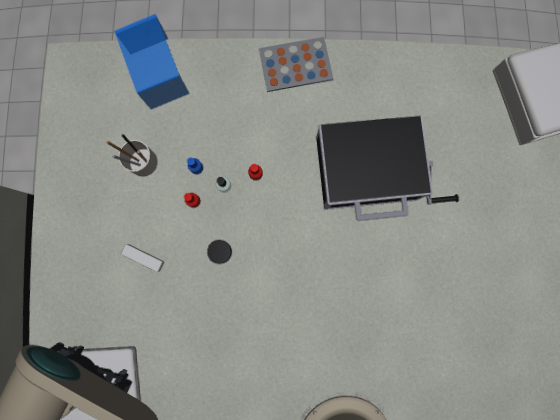

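Side view: the case is at about (275,175), partly hidden by the arm. In the top view its lid spans (318–430, 117–207), with the handle bar at about (382,214) and the knob at about (452,198).

Candidates for the polish in the top view:
- Black cap on a clear body: (222,183), which is (225,262) in the side view. This fits the description.
- Red look-alikes: (255,172) and (191,199).
- Blue look-alike: (195,165).
- The gel jar's black lid at (219,251) is squat, so it's ruled out.

I'll check the choice in one close crop.

```bash
cat > h.py <<'E'
import numpy as np, cv2
from plant import manip, optics
from scipy.spatial.transform import Rotation as Rot
C={n:optics.camera_model(n) for n in("side","top")}
def ray(n,uv):
    m=C[n]; p=cv2.undistortPoints(np.array([[uv]],float),m["camera_matrix"],m["dist_coeffs"])[0,0]
    d=m["R"].T@np.r_[p,1]; return -m["R"].T@m["t"], d/np.linalg.norm(d)
def plane(n,uv,z):
    o,d=ray(n,uv); return o+d*(z-o[2])/d[2]
def tri(a,b):
    (o1,d1),(o2,d2)=ray("side",a),ray("top",b)
    s=np.linalg.lstsq(np.c_[d1,-d2],o2-o1,rcond=None)[0]; p,q=o1+s[0]*d1,o2+s[1]*d2
    return (p+q)/2, np.linalg.norm(p-q)
def proj(n,X):
    m=C[n]; return cv2.projectPoints(np.atleast_2d(np.array(X,float)),cv2.Rodrigues(m["R"])[0],m["t"],m["camera_matrix"],m["dist_coeffs"])[0][:,0]
def blob(img,mask,near,r=40):
    n,l,st,c=cv2.connectedComponentsWithStats(mask.astype(np.uint8)); 
    return [(st[i].tolist(),c[i].round(1).tolist()) for i in range(1,n) if np.hypot(*(c[i]-near))<r and st[i][4]>6]
E
python3 - <<'E'
from h import *
s=cv2.imread("pics/side0.png"); t=cv2.imread("pics/top0.png")
f=lambda im,x,y,w,h,k:cv2.resize(im[y:y+h,x:x+w],(w*k,h*k),interpolation=cv2.INTER_CUBIC)
a=np.hstack([f(s,180,210,80,60,5)[:300,:400],f(t,170,145,80,60,5)])
b=f(t,308,107,160,60*2,5); b=cv2.resize(b,(800,600))[:,:]
cv2.imwrite("pics/crop1.png",np.vstack([a,cv2.resize(b,(400,300)).repeat(1,0) if 0 else np.hstack([cv2.resize(f(t,308,107,160,120,4),(400,300)),f(t,390,157,80,60,5)])]))
g=cv2.cvtColor(s,cv2.COLOR_BGR2GRAY); print("side cap",blob(s,g<50,(225,255),25))
g=cv2.cvtColor(t,cv2.COLOR_BGR2GRAY); print("top cap",blob(t,g<60,(222,183),12)); print("lid",blob(t,g<45,(375,160),30)); print("knob",blob(t,g<50,(447,198),20))
E
```

```text
side cap []
top cap [([217, 177, 9, 10, 59], [221.2, 181.4])]
lid [([322, 117, 106, 58, 2695], [385.2, 135.9])]
knob [([432, 195, 26, 8, 123], [445.1, 198.8])]
```

View pics/crop1.png

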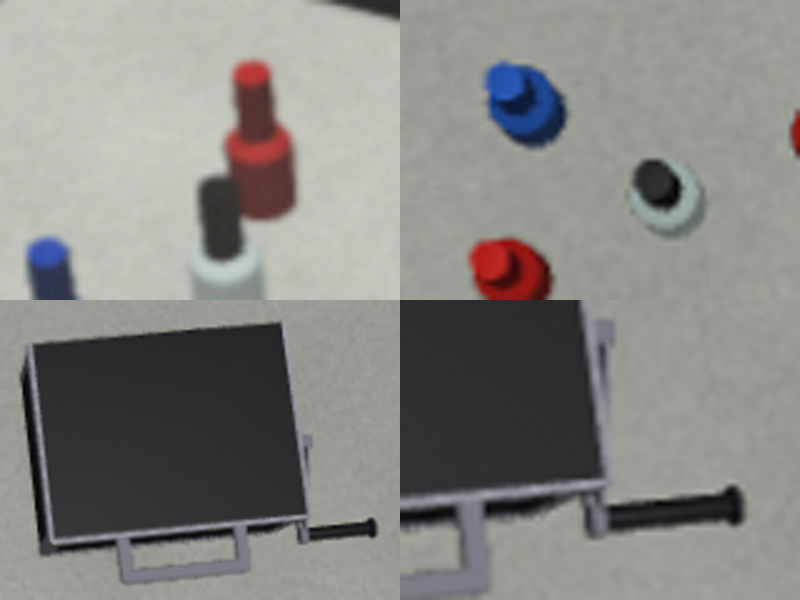

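The crop confirms a black-capped clear bottle, with its cap top at top (220.7,180.5) and side (224,247). The blue and red look-alikes are different. The lid corners in the top view are about (320,125), (421,116), (431,193) and (329,204). The bar runs from (358,216) to (407,212). The knob runs from about (432,200) to (458,198).

Run:
```python
from h import *
print("bottle cap top tri",tri((224,247),(220.8,180.8)), plane("top",(220.8,180.8),.08))
s=cv2.imread("pics/side0.png");t=cv2.imread("pics/top0.png")
# body
for z in (.1,.107,.114):
    P=[plane("top",c,z)[:2] for c in((320,125.2),(420.8,116.2),(430.8,193.3),(328.8,203.8))]
    rl,rr,fr,fl=P; c=sum(P)/4
    ux=(rl+rr-fl-fr); uy=(rl+fl-rr-fr)
    print(z,"c",c,"lx",np.linalg.norm(ux)/2,"ly",np.linalg.norm(uy)/2,"yaw",np.degrees(np.arctan2(ux[1],ux[0])),np.degrees(np.arctan2(-uy[0],uy[1])))
R=(plane("top",(357.5,216),.1),plane("top",(407,212),.1)); print("bar",R)
for n,c,z in(("knob",(445,199),.062),("jar",(219,251),.042),("pot",(135,158),.08),("buf",(142,257),.026),("red1",(251,0),.08)):
    print(n,plane("top",c,z))
```

```text
bottle cap top tri (array([0.58401304, 0.27948886, 0.07760037]), np.float64(0.0016625895365494229)) [0.58438696 0.27959363 0.08      ]
0.1 c [ 0.63225584 -0.05167466] lx 0.17022700487309758 ly 0.2213362929646954 yaw 6.090049243623657 6.5500086697356625
0.107 c [ 0.63081917 -0.05031812] lx 0.16908723643390686 ly 0.21985431822539542 yaw 6.090049243623667 6.550008669735678
0.114 c [ 0.62938249 -0.04896159] lx 0.1679474679947161 ly 0.21837234348609547 yaw 6.090049243623658 6.550008669735663
bar (array([ 0.50990938, -0.01171022,  0.1       ]), array([ 0.5195778 , -0.11765337,  0.1       ]))
knob [ 0.55323054 -0.21427067  0.062     ]
jar [0.4340475  0.28463967 0.042     ]
pot [0.63367332 0.47085538 0.08      ]
buf [0.41771958 0.46159862 0.026     ]
red1 [1.00793224 0.22353563 0.08      ]
```

```bash
cat >> h.py <<'E'
from scipy.linalg import logm
yaw=np.radians(6.2); cen=np.array([.632,-.051,0])
Rc=Rot.from_euler('z',yaw).as_matrix()
def w(p): return cen+Rc@np.array(p,float)          # case -> world (m)
def inv(p): return Rc.T@(np.array(p)-cen)
RT=np.column_stack([Rc[:,1],Rc[:,0],[0,0,-1]])     # tool x=case y, tool y=case x, tool z down
def plan(target,R=RT,n=None):
    """total shift (tool axes, units) and turn; per-row constant if n given"""
    s=manip.sense(); R0=Rot.from_rotvec(s["orientation"]).as_matrix()
    A=np.eye(4); A[:3,:3]=R0.T@R; A[:3,3]=R0.T@(np.array(target)-s["position"])
    wv=Rot.from_matrix(A[:3,:3]).as_rotvec()
    if n is None: return (A[:3,3]/.025).round(2),(np.degrees(wv)/6).round(2)
    d=Rot.from_rotvec(wv/n).as_matrix(); S=sum(np.linalg.matrix_power(d,k) for k in range(n))
    return (np.linalg.solve(S,A[:3,3])/.025).round(3),(np.degrees(wv)/6/n).round(3)
def st():
    s=manip.sense(); print("t",round(s["time"],2),"tcp",s["position"].round(4),"case",(inv(s["position"])*1e3).round(1),"rot",plan(s["position"])[1],"F",s["contact_force"].round(1),"open",round(s["opening"]*1e3,1),"ff",round(s["finger_force"],1),"q",s["joints"].round(2))
E
python3 - <<'E'
from h import *
st(); print(w((-.120,0,.17)), plan(w((-.120,0,.18)),n=30))
E
```

```text
t 0.1 tcp [0.2215 0.4757 0.2306] case [-351.2  568.   230.6] rot [-0.01  0.01  9.8 ] F [ 0.2 -0.1 -0.9] open 85.6 ff 0.0 q [ 1.06  0.05  1.4  -0.    1.69 -0.07]
[ 0.51270188 -0.06395992  0.17      ] (array([-0.846, -0.122,  0.068]), array([-0.   ,  0.   ,  0.327]))
```

>>> {"fn": "send_rows", "kwargs": {
  "deltas": "-0.846 -0.122 0.068 0 0 0.327 28;-0.846 -0.122 0.068 0 0 0.327 28;-0.846 -0.122 0.068 0 0 0.327 28;-0.846 -0.122 0.068 0 0 0.327 28;-0.846 -0.122 0.068 0 0 0.327 28;-0.846 -0.122 0.068 0 0 0.327 28;-0.846 -0.122 0.068 0 0 0.327 28;-0.846 -0.122 0.068 0 0 0.327 28;-0.846 -0.122 0.068 0 0 0.327 28;-0.846 -0.122 0.068 0 0 0.327 28;-0.846 -0.122 0.068 0 0 0.327 28;-0.846 -0.122 0.068 0 0 0.327 28"
}}

```text
time: 1.1
position: [0.4053, 0.2982, 0.2104]
orientation: [-1.293, -2.863, 0.001]
contact_force: [0.2, 0.5, 0.3]
opening: 0.0278
finger_force: 0.0
```

Run:
```python
from h import *
st(); print(plan(w((-.120,0,.18)),n=18))
cv2.imwrite("pics/side1.png",optics.read_camera("side")[:,:,::-1])
```

```text
t 1.1 tcp [0.4053 0.2982 0.2104] case [-187.6  371.6  210.4] rot [-0.01  0.    5.86] F [0.2 0.5 0.3] open 27.8 ff 0.0 q [ 0.56 -0.    1.5   0.    1.65 -0.16]
(array([-0.844, -0.122,  0.068]), array([-0.   ,  0.   ,  0.326]))
```

View pics/side1.png

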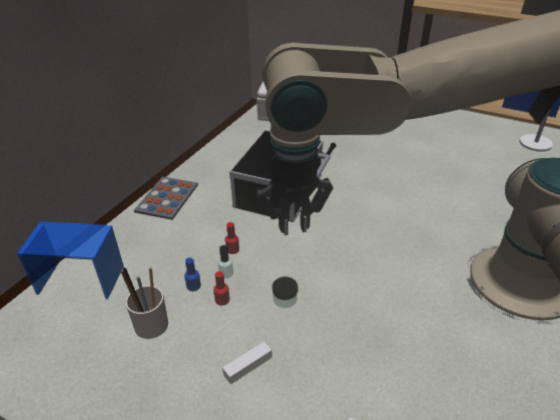

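The side view shows the gripper at (290,200), level with the case but short of the handle. The bystanders are undisturbed. I'll carry on to above the bar.

>>> {"fn": "send_rows", "kwargs": {
  "deltas": "-0.844 -0.122 0.068 0 0 0.326 28;-0.844 -0.122 0.068 0 0 0.326 28;-0.844 -0.122 0.068 0 0 0.326 28;-0.844 -0.122 0.068 0 0 0.326 28;-0.844 -0.122 0.068 0 0 0.326 28;-0.844 -0.122 0.068 0 0 0.326 28;-0.844 -0.122 0.068 0 0 0.326 28;-0.844 -0.122 0.068 0 0 0.326 28;-0.844 -0.122 0.068 0 0 0.326 28;-0.844 -0.122 0.068 0 0 0.326 28;-0.844 -0.122 0.068 0 0 0.326 28;-0.844 -0.122 0.068 0 0 0.326 28"
}}

```text
time: 2.15
position: [0.5021, 0.0636, 0.19]
orientation: [-1.848, -2.54, 0.001]
contact_force: [-0.2, -0.1, -0.9]
opening: 0.0278
finger_force: 0.0
```

>>> {"fn": "send_rows", "kwargs": {
  "deltas": "-0.844 -0.122 0.068 0 0 0.326 28;-0.844 -0.122 0.068 0 0 0.326 28;-0.844 -0.122 0.068 0 0 0.326 28;-0.844 -0.122 0.068 0 0 0.326 28;-0.844 -0.122 0.068 0 0 0.326 28;-0.844 -0.122 0.068 0 0 0.326 28;0 0 0 0 0 0 28"
}}

```text
time: 2.73
position: [0.5126, -0.0655, 0.1794]
orientation: [-2.101, -2.334, 0.003]
contact_force: [0.5, 0.4, 0.2]
opening: 0.0278
finger_force: 0.0
```

Run:
```python
from h import *
st(); print(plan(w((-.121,0,.085))))
im=optics.read_camera("top")[:,:,::-1]; s=optics.read_camera("side")[:,:,::-1]
f=lambda im,x,y,w,h,k:cv2.resize(im[y:y+h,x:x+w],(w*k,h*k),interpolation=cv2.INTER_CUBIC)
cv2.imwrite("pics/c2.png",np.hstack([f(im,310,130,100,150,4),f(s,240,90,100,150,4)]))
print(proj("top",[w((-.12,0,.1)),w((-.12,.05,.1)),w((-.12,-.05,.1))]),proj("side",[w((-.12,.05,.1)),w((-.12,.0,.1)),w((-.085,.11,.1)),w((.085,.11,.1))]))
```

```text
t 2.73 tcp [ 0.5126 -0.0655  0.1794] case [-120.3   -1.6  179.4] rot [-0.02  0.   -0.03] F [0.5 0.4 0.2] open 27.8 ff 0.0 q [-0.2   0.05  1.5  -0.    1.59 -0.3 ]
(array([ 0.06, -0.02,  3.78]), array([-0.02,  0.  , -0.03]))
[[382.0584865  214.95461367]
 [358.70370621 217.24988436]
 [405.16556665 212.67272721]] [[314.08429099 178.61093384]
 [320.52474472 168.09595731]
 [292.18650751 188.93874998]
 [229.13922252 174.56426521]]
```

View pics/c2.png

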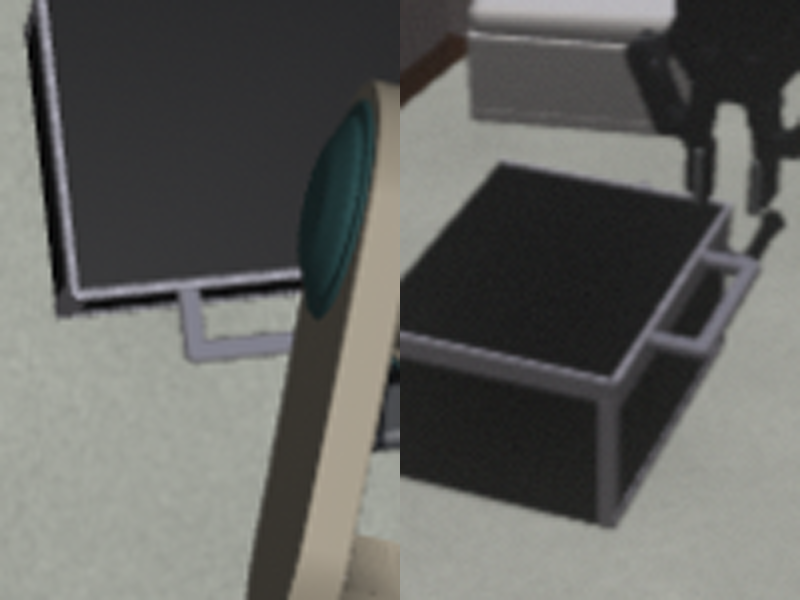

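The crop shows the handle bar just below the fingers. Its +y corner is at side (315,176) and top (358,217.5), which puts the bar at about z 0.106. The lid's front corner at (293,185.5) fits the model. I'll go down over the bar and grip it.

>>> {"fn": "send_rows", "kwargs": {
  "deltas": "0.01 -0.01 0.62 0 0 0 28;0.01 -0.01 0.62 0 0 0 28;0.01 0 0.62 0 0 0 28;0.01 0 0.62 0 0 0 28;0.01 0 0.62 0 0 0 28;0.01 0 0.62 0 0 0 28;0 0 0 0 0 0 28;0 0 0 0 0 0 0;0 0 0 0 0 0 0;0 0 0 0 0 0 0;0 0 0 0 0 0 0"
}}

```text
time: 3.75
position: [0.5097, -0.0606, 0.0872]
orientation: [-2.091, -2.336, 0.007]
contact_force: [-14.6, 0.9, 1.1]
opening: 0.0098
finger_force: 58.5
```

Run:
```python
from h import *
st()
# arc: bar angle a0 -> ; increments in rows
a0=np.arctan2(.007,.205)
for n in (24,30,36):
  a=a0+np.linspace(0,1.305,n+1); p=205*np.c_[-np.cos(a),np.sin(a)]; d=np.diff(p,axis=0)/25
  if n==30: print(";".join(f"0 {x:.2f} {-z:.2f} 0 0 0 0" for x,z in d))
```

```text
t 3.75 tcp [ 0.5097 -0.0606  0.0872] case [-122.6    3.7   87.2] rot [-0.07 -0.02  0.02] F [-14.6   0.9   1.1] open 9.8 ff 58.5 q [-0.19  0.12  1.62 -0.    1.41 -0.3 ]
0 0.02 -0.36 0 0 0 0;0 0.04 -0.35 0 0 0 0;0 0.05 -0.35 0 0 0 0;0 0.07 -0.35 0 0 0 0;0 0.08 -0.35 0 0 0 0;0 0.10 -0.34 0 0 0 0;0 0.11 -0.34 0 0 0 0;0 0.13 -0.33 0 0 0 0;0 0.14 -0.33 0 0 0 0;0 0.15 -0.32 0 0 0 0;0 0.17 -0.31 0 0 0 0;0 0.18 -0.31 0 0 0 0;0 0.19 -0.30 0 0 0 0;0 0.21 -0.29 0 0 0 0;0 0.22 -0.28 0 0 0 0;0 0.23 -0.27 0 0 0 0;0 0.24 -0.26 0 0 0 0;0 0.25 -0.25 0 0 0 0;0 0.27 -0.24 0 0 0 0;0 0.28 -0.23 0 0 0 0;0 0.29 -0.21 0 0 0 0;0 0.29 -0.20 0 0 0 0;0 0.30 -0.19 0 0 0 0;0 0.31 -0.18 0 0 0 0;0 0.32 -0.16 0 0 0 0;0 0.32 -0.15 0 0 0 0;0 0.33 -0.13 0 0 0 0;0 0.34 -0.12 0 0 0 0;0 0.34 -0.10 0 0 0 0;0 0.35 -0.09 0 0 0 0
```

>>> {"fn": "send_rows", "kwargs": {
  "deltas": "0 -0.08 -0.36 0 0 0 0;0 0.04 -0.35 0 0 0 0;0 0.05 -0.35 0 0 0 0;0 0.07 -0.35 0 0 0 0;0 0.08 -0.35 0 0 0 0;0 0.10 -0.34 0 0 0 0;0 0.11 -0.34 0 0 0 0;0 0.13 -0.33 0 0 0 0;0 0.14 -0.33 0 0 0 0;0 0.15 -0.32 0 0 0 0;0 0.17 -0.31 0 0 0 0;0 0 0 0 0 0 0"
}}

```text
time: 4.75
position: [0.536, -0.0578, 0.1836]
orientation: [-2.095, -2.34, -0.001]
contact_force: [-10.5, 6.1, 2.0]
opening: 0.0097
finger_force: 59.0
```

Run:
```python
from h import *
st()
```

```text
t 4.75 tcp [ 0.536  -0.0578  0.1836] case [-96.1   3.6 183.6] rot [-0.   -0.01  0.02] F [-10.5   6.1   2. ] open 9.7 ff 59.0 q [-0.18  0.11  1.43  0.    1.6  -0.29]
```

>>> {"fn": "send_rows", "kwargs": {
  "deltas": "0 0.18 -0.31 0 0 0 0;0 0.19 -0.30 0 0 0 0;0 0.21 -0.29 0 0 0 0;0 0.22 -0.28 0 0 0 0;0 0.23 -0.27 0 0 0 0;0 0.24 -0.26 0 0 0 0;0 0.25 -0.25 0 0 0 0;0 0.27 -0.24 0 0 0 0;0 0.28 -0.23 0 0 0 0;0 0.29 -0.21 0 0 0 0;0 0.29 -0.20 0 0 0 0;0 0 0 0 0 0 0"
}}

```text
time: 5.75
position: [0.6023, -0.0503, 0.2571]
orientation: [2.093, 2.34, 0.004]
contact_force: [-13.6, 5.7, 12.8]
opening: 0.0096
finger_force: 60.6
```

Run:
```python
from h import *
st()
```

```text
t 5.75 tcp [ 0.6023 -0.0503  0.2571] case [-29.5   3.9 257.1] rot [ 0.03 -0.    0.03] F [-13.6   5.7  12.8] open 9.6 ff 60.6 q [-0.14  0.27  1.11  0.    1.76 -0.26]
```

>>> {"fn": "send_rows", "kwargs": {
  "deltas": "0 0.30 -0.22 0 0 0 0;0 0.31 -0.20 0 0 0 0;0 0.32 -0.18 0 0 0 0;0 0.32 -0.15 0 0 0 0;0 0.33 -0.13 0 0 0 0;0 0.34 -0.12 0 0 0 0;0 0.34 -0.11 0 0 0 0;0 0.15 -0.04 0 0 0 0;0 0 0 0 0 0 0;0 0 0 0 0 0 0"
}}

```text
time: 6.58
position: [0.6627, -0.0441, 0.284]
orientation: [2.092, 2.338, 0.006]
contact_force: [-1.6, 4.3, 5.8]
opening: 0.0098
finger_force: 61.4
```

Run:
```python
from h import *
st()
p=inv(manip.sense()["position"])*1e3; print("angle",np.arctan2(p[2]+19-104.4,82.5-p[0]), np.hypot(p[2]+19-104.4,82.5-p[0]))
```

```text
t 6.58 tcp [ 0.6627 -0.0441  0.284 ] case [ 31.2   3.6 284. ] rot [0.06 0.   0.03] F [-1.6  4.3  5.8] open 9.8 ff 61.4 q [-0.12  0.46  0.82  0.    1.86 -0.23]
angle 1.318259631092496 205.14650669724332
```

>>> {"fn": "send_rows", "kwargs": {
  "deltas": "0 0 0 0 0 0 26;0 0 0 0 0 0 26;0 0 0 0 0 0 26;0 0 0 0 0 0 26;0 0 0 0 0 0 26;0 0 0 0 0 0 26;0 0 0 0 0 0 26;0 0 0 0 0 0 26;0 0 0 0 0 0 26;0 0 0 0 0 0 26"
}}

```text
time: 7.42
position: [0.662, -0.0449, 0.2802]
orientation: [-2.096, -2.34, 0.0]
contact_force: [-0.3, 0.2, -0.7]
opening: 0.0261
finger_force: 0.0
```

Run:
```python
from h import *
st()
t=optics.read_camera("top")[:,:,::-1]; s=optics.read_camera("side")[:,:,::-1]
f=lambda im,x,y,w,h,k:cv2.resize(im[y:y+h,x:x+w],(w*k,h*k),interpolation=cv2.INTER_CUBIC)
cv2.imwrite("pics/c3.png",np.hstack([f(t,310,90,160,150*8//8,4)[:600,:400*2][:, 240:640],f(s,240,60,100,150,4)]))
K=lambda a:w((-.010+.0875*np.cos(a),-.162,.045+.0875*np.sin(a)))
for a in (80,85,90,95): print(a,proj("top",[K(np.radians(a))])[0].round(1),proj("side",[K(np.radians(a))])[0].round(1))
```

```text
t 7.42 tcp [ 0.662  -0.0449  0.2802] case [ 30.4   2.8 280.2] rot [-0.   -0.    0.01] F [-0.3  0.2 -0.7] open 26.1 ff 0.0 q [-0.12  0.46  0.83  0.    1.86 -0.23]
80 [452.9 147.3] [297. 120.]
85 [453.5 150.7] [299.5 120.1]
90 [454.1 154.2] [302.1 120.5]
95 [454.5 157.8] [304.7 121.1]
```

View pics/c3.png

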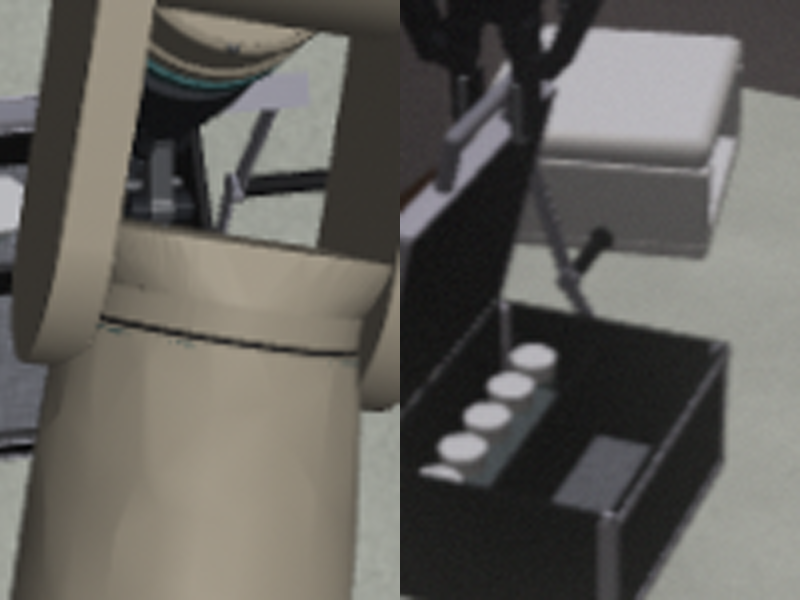

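The crop shows the lid standing up and the stay's joint at side (282,130), bulging to the hinge side of the line between its ends. So it's locked over centre, and there's no load on the fingers. I'll withdraw upward and go to the polish.

>>> {"fn": "send_rows", "kwargs": {
  "deltas": "0 0 -0.5 0 0 0 28;0 0 -0.7 0 0 0 28;0 0 -0.9 0 0 0 28;0 0 -0.6 0 0 0 28;0 -0.5 0 0 0 0 28;0 -0.9 0 0 0 0 34;0 -0.9 0 0 0 0 34;0 0 0 0 0 0 34"
}}

```text
time: 8.18
position: [0.6022, -0.0514, 0.3482]
orientation: [-2.097, -2.339, 0.001]
contact_force: [0.4, -0.3, 1.1]
opening: 0.0342
finger_force: 0.0
```

Run:
```python
from h import *
st(); print(plan((.584,.280,.16),n=14),plan((.584,.280,.16)), (inv((.584,.28,0))*1e3).round(1))
f=lambda im,x,y,w,h,k:cv2.resize(im[y:y+h,x:x+w],(w*k,h*k),interpolation=cv2.INTER_CUBIC)
s=optics.read_camera("side")[:,:,::-1]; cv2.imwrite("pics/s4.png",s)
print("knob tri",[(inv(tri(a,b)[0])*1e3).round(1) for a,b in(((282,130.5),(428,136.3)),)])
```

```text
t 8.18 tcp [ 0.6022 -0.0514  0.3482] case [-29.6   2.8 348.2] rot [-0.01 -0.    0.01] F [ 0.4 -0.3  1.1] open 34.2 ff 0.0 q [-0.15  0.3   0.9  -0.    1.95 -0.26]
(array([0.947, 0.051, 0.538]), array([-0.001, -0.   ,  0.001])) (array([13.26,  0.72,  7.53]), array([-0.01, -0.  ,  0.01])) [-12.  334.2   0. ]
knob tri [array([  34.7, -116.8,  115.9])]
```

>>> {"fn": "send_rows", "kwargs": {
  "deltas": "0.947 0.051 0.538 0 0 0 34;0.947 0.051 0.538 0 0 0 34;0.947 0.051 0.538 0 0 0 34;0.947 0.051 0.538 0 0 0 34;0.947 0.051 0.538 0 0 0 34;0.947 0.051 0.538 0 0 0 34;0.947 0.051 0.538 0 0 0 34;0.947 0.051 0.538 0 0 0 34;0.947 0.051 0.538 0 0 0 34;0.947 0.051 0.538 0 0 0 34;0.947 0.051 0.538 0 0 0 34;0.947 0.051 0.538 0 0 0 34"
}}

```text
time: 9.23
position: [0.5895, 0.2346, 0.1857]
orientation: [2.096, 2.34, 0.001]
contact_force: [0.4, 0.0, -0.3]
opening: 0.034
finger_force: 0.0
```

>>> {"fn": "send_rows", "kwargs": {
  "deltas": "0.947 0.051 0.538 0 0 0 34;0.947 0.051 0.538 0 0 0 34;0 0 0 0 0 0 34"
}}

```text
time: 9.48
position: [0.5847, 0.2842, 0.1554]
orientation: [-2.089, -2.342, 0.006]
contact_force: [0.1, -0.2, -0.9]
opening: 0.0338
finger_force: 0.0
```

Run:
```python
from h import *
st(); print(plan((.584,.280,.044)))
f=lambda im,x,y,w,h,k:cv2.resize(im[y:y+h,x:x+w],(w*k,h*k),interpolation=cv2.INTER_CUBIC)
s=optics.read_camera("side")[:,:,::-1];t=optics.read_camera("top")[:,:,::-1]
cv2.imwrite("pics/s5.png",s);cv2.imwrite("pics/t5.png",t)
cv2.imwrite("pics/c5.png",np.hstack([f(t,310,70,160,150,4)[:,:400*2][:,160:640][:,:480],f(s,180,170,80,150,4)]))
```

```text
t 9.48 tcp [0.5847 0.2842 0.1554] case [-10.8 338.4 155.4] rot [-0.05 -0.    0.05] F [ 0.1 -0.2 -0.9] open 33.8 ff 0.0 q [0.4  0.44 1.1  0.   1.61 0.28]
(array([-0.16, -0.02,  4.46]), array([-0.05, -0.  ,  0.05]))
```

View pics/c5.png

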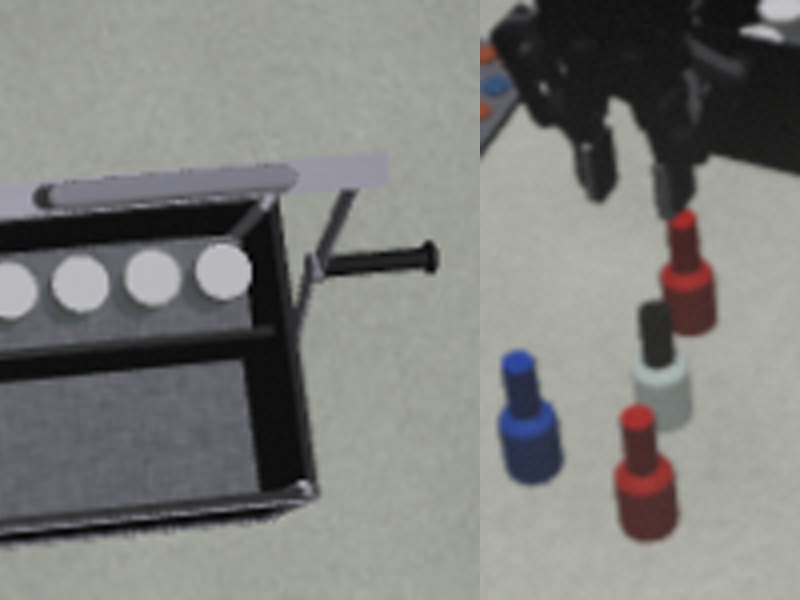

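The top crop shows the lid standing on its own. The knob joint is at top (429,136) and the cap at (458,134). The bay is clear, and the polish still has its cap top at side (224,246). I'll settle, then descend.

>>> {"fn": "send_rows", "kwargs": {
  "deltas": "-0.02 0 0.5 0 0 0 34;-0.02 0 0.6 0 0 0 34;-0.02 0 0.6 0 0 0 34;0 0 0 0 0 0 34;0 0 0 0 0 0 34"
}}

```text
time: 10.0
position: [0.5866, 0.2777, 0.1165]
orientation: [-2.098, -2.338, 0.002]
contact_force: [0.5, 0.9, -0.1]
opening: 0.034
finger_force: 0.0
```

Run:
```python
from h import *
st(); print(plan((.584,.280,.045)))
a,b=(431,137.2),(458,134)
for u in (a,b): print((inv(plane("top",u,.119))*1e3).round(1))
```

```text
t 10.0 tcp [0.5866 0.2777 0.1165] case [ -9.7 331.6 116.5] rot [-0.01  0.    0.  ] F [ 0.5  0.9 -0.1] open 34.0 ff 0.0 q [ 0.39  0.46  1.15 -0.    1.53  0.28]
(array([ 0.11, -0.09,  2.86]), array([-0.01,  0.  ,  0.  ]))
[  33.3 -121.6  119. ]
[  35.5 -182.4  119. ]
```

>>> {"fn": "send_rows", "kwargs": {
  "deltas": "0.03 -0.02 0.6 0 0 0 34;0.03 -0.02 0.6 0 0 0 34;0.03 -0.02 0.6 0 0 0 34;0.02 -0.02 0.6 0 0 0 34;0 -0.01 0.46 0 0 0 34;0 0 0 0 0 0 34;0 0 0 0 0 0 34;0 0 0 0 0 0 5;0 0 0 0 0 0 5;0 0 0 0 0 0 5;0 0 0 0 0 0 5;0 0 0 0 0 0 5"
}}

```text
time: 11.0
position: [0.5849, 0.2816, 0.0473]
orientation: [2.096, 2.339, 0.004]
contact_force: [-0.4, 0.1, 5.3]
opening: 0.0152
finger_force: 58.6
```

Run:
```python
from h import *
st(); p=manip.sense()["position"]; print(plan(p+[0,0,.11]), plan(w((-.038,.0,p[2]+.11)),n=14))
```

```text
t 11.0 tcp [0.5849 0.2816 0.0473] case [-10.9 335.7  47.3] rot [ 0.03 -0.01  0.01] F [-0.4  0.1  5.3] open 15.2 ff 58.6 q [ 0.39  0.52  1.22 -0.    1.4   0.28]
(array([ 0.  ,  0.01, -4.4 ]), array([ 0.03, -0.01,  0.01])) (array([-0.959, -0.078, -0.315]), array([ 0.002, -0.001,  0.001]))
```

>>> {"fn": "send_rows", "kwargs": {
  "deltas": "0 0 -0.4 0 0 0 5;0 0 -0.7 0 0 0 5;0 0 -0.9 0 0 0 5;0 0 -0.9 0 0 0 5;0 0 -0.9 0 0 0 5;0 0 -0.9 0 0 0 5;0 0 -0.5 0 0 0 5;0 0 0 0 0 0 5"
}}

```text
time: 11.67
position: [0.585, 0.2818, 0.1797]
orientation: [2.095, 2.338, 0.009]
contact_force: [-0.2, -1.2, -0.4]
opening: 0.0154
finger_force: 58.5
```

Run:
```python
from h import *
st(); print(plan(w((-.037,0,.177))),plan(w((-.037,.0,.177)),n=16))
s=optics.read_camera("side")[:,:,::-1]
print(proj("side",[manip.sense()["position"]]), "black cap/body present:"); cv2.imwrite("pics/s6.png",s)
```

```text
t 11.67 tcp [0.585  0.2818 0.1797] case [-10.8 335.9 179.7] rot [ 0.06 -0.02  0.01] F [-0.2 -1.2 -0.4] open 15.4 ff 58.5 q [0.39 0.42 1.08 0.   1.64 0.28]
(array([-13.44,  -1.07,   0.08]), array([ 0.06, -0.02,  0.01])) (array([-0.84 , -0.066,  0.006]), array([ 0.004, -0.001,  0.001]))
[[218.89487325 211.61622714]] black cap/body present:
```

>>> {"fn": "send_rows", "kwargs": {
  "deltas": "-0.4 -0.07 0 0 0 0 5;-0.8 -0.07 0 0 0 0 5;-0.9 -0.07 0 0 0 0 5;-0.9 -0.07 0 0 0 0 5;-0.9 -0.07 0 0 0 0 5;-0.9 -0.07 0 0 0 0 5;-0.9 -0.07 0 0 0 0 5;-0.9 -0.07 0 0 0 0 5;-0.9 -0.07 0 0 0 0 5;-0.9 -0.07 0 0 0 0 5;-0.9 -0.07 0 0 0 0 5;-0.9 -0.07 0 0 0 0 5"
}}

```text
time: 12.72
position: [0.5897, 0.0238, 0.173]
orientation: [-2.095, -2.337, 0.004]
contact_force: [0.4, -0.5, -1.1]
opening: 0.0151
finger_force: 58.5
```

>>> {"fn": "send_rows", "kwargs": {
  "deltas": "-0.9 -0.07 0 0 0 0 5;-0.9 -0.07 0 0 0 0 5;-0.8 -0.07 0 0 0 0 5;-0.54 0 0 0 0 0 5;0 0 0 0 0 0 5;0 0 0 0 0 0 5;0 0 0 0 0 0 5"
}}

```text
time: 13.3
position: [0.594, -0.0525, 0.1747]
orientation: [-2.095, -2.339, 0.001]
contact_force: [-0.1, -0.5, -0.5]
opening: 0.0155
finger_force: 58.5
```

Run:
```python
from h import *
st(); print(plan(w((-.037,0,.0535))))
f=lambda im,x,y,w,h,k:cv2.resize(im[y:y+h,x:x+w],(w*k,h*k),interpolation=cv2.INTER_CUBIC)
t=optics.read_camera("top")[:,:,::-1];s=optics.read_camera("side")[:,:,::-1]
cv2.imwrite("pics/c7.png",np.hstack([f(t,340,90,100,150,4),f(s,225,70,100,150,4)]))
```

```text
t 13.3 tcp [ 0.594  -0.0525  0.1747] case [-37.9   2.7 174.7] rot [-0.01 -0.01  0.02] F [-0.1 -0.5 -0.5] open 15.5 ff 58.5 q [-0.15  0.28  1.26  0.    1.6  -0.26]
(array([-0.11,  0.04,  4.85]), array([-0.01, -0.01,  0.02]))
```

View pics/c7.png

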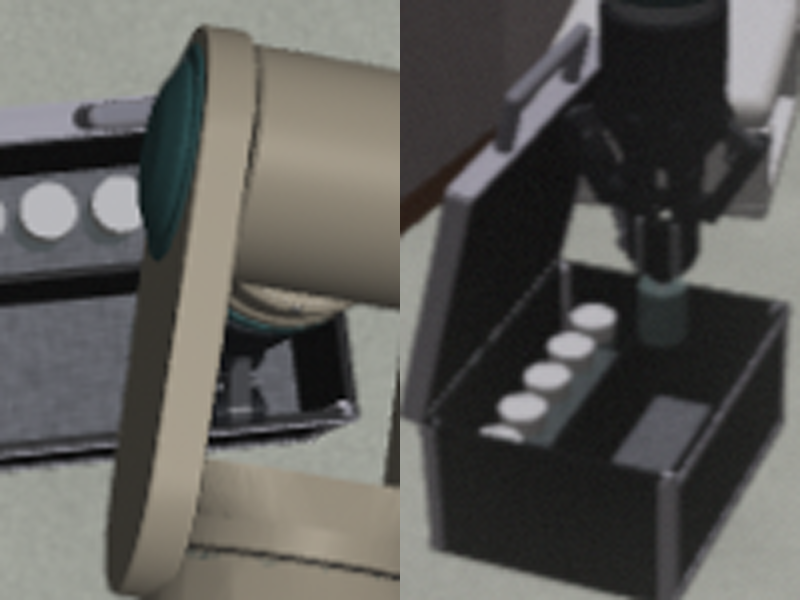

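The crop shows the bottle upright in the gripper over the front bay. I'll put it about 6 mm nearer the front, so the wrist has clearance from the raised bar.

>>> {"fn": "send_rows", "kwargs": {
  "deltas": "-0.05 -0.16 0.3 0 0 0 5;-0.05 -0.16 0.5 0 0 0 5;0 0 0.6 0 0 0 5;0 0 0.6 0 0 0 5;0 0 0.6 0 0 0 5;0 0 0.6 0 0 0 5;0 0 0.5 0 0 0 5;0 0 0.3 0 0 0 5;0 0 0.2 0 0 0 5;0 0 0 0 0 0 5;0 0 0 0 0 0 5"
}}

```text
time: 14.32
position: [0.5869, -0.0564, 0.0709]
orientation: [2.096, 2.34, 0.001]
contact_force: [-1.6, -0.7, -1.1]
opening: 0.0155
finger_force: 58.5
```

Run:
```python
from h import *
st(); print(plan(w((-.046,0,.0535))))
```

```text
t 14.32 tcp [ 0.5869 -0.0564  0.0709] case [-45.4  -0.5  70.9] rot [0.01 0.   0.01] F [-1.6 -0.7 -1.1] open 15.5 ff 58.5 q [-0.16  0.34  1.4   0.    1.4  -0.27]
(array([ 0.02, -0.02,  0.7 ]), array([0.01, 0.  , 0.01]))
```

>>> {"fn": "send_rows", "kwargs": {
  "deltas": "0 0 0.15 0 0 0 5;0 0 0.15 0 0 0 5;0 0 0.12 0 0 0 5;0 0 0.1 0 0 0 5;0 0 0.06 0 0 0 5;0 0 0.04 0 0 0 5;0 0 0.03 0 0 0 5;0 0 0 0 0 0 5;0 0 0 0 0 0 5"
}}

```text
time: 15.07
position: [0.587, -0.0565, 0.0549]
orientation: [2.096, 2.339, 0.001]
contact_force: [-0.2, -0.5, 4.7]
opening: 0.0152
finger_force: 58.4
```

>>> {"fn": "send_rows", "kwargs": {
  "deltas": "0 0 0 0 0 0 18;0 0 0 0 0 0 20;0 0 0 0 0 0 24;0 0 0 0 0 0 28;0 0 0 0 0 0 28;0 0 0 0 0 0 28;0 0 0 0 0 0 28"
}}

```text
time: 15.65
position: [0.5893, -0.0564, 0.0562]
orientation: [2.092, 2.336, 0.008]
contact_force: [10.4, 1.1, 5.1]
opening: 0.0278
finger_force: 4.6
```

Run:
```python
from h import *
st(); print(plan(w((-.046,0,.19))))
```

```text
t 15.65 tcp [ 0.5893 -0.0564  0.0562] case [-43.1  -0.7  56.2] rot [0.07 0.01 0.02] F [10.4  1.1  5.1] open 27.8 ff 4.6 q [-0.16  0.36  1.41  0.    1.37 -0.27]
(array([ 0.02, -0.08, -5.35]), array([0.07, 0.01, 0.02]))
```

>>> {"fn": "send_rows", "kwargs": {
  "deltas": "0 0.05 0 0 0 0 23;0 0 0 0 0 0 22;0 0 0 0 0 0 22;0 0 0 0 0 0 22"
}}

```text
time: 15.98
position: [0.5883, -0.0564, 0.0551]
orientation: [2.096, 2.339, 0.001]
contact_force: [1.0, 0.9, 6.9]
opening: 0.0221
finger_force: 3.2
```

>>> {"fn": "send_rows", "kwargs": {
  "deltas": "0 -0.05 -0.03 0 0 0 22;0 0 -0.03 0 0 0 22;0 0 0 0 0 0 22"
}}

```text
time: 16.23
position: [0.587, -0.0565, 0.0559]
orientation: [2.096, 2.339, 0.001]
contact_force: [4.4, 0.2, 4.3]
opening: 0.0218
finger_force: 2.7
```

Run:
```python
from h import *
st()
f=lambda im,x,y,w,h,k:cv2.resize(im[y:y+h,x:x+w],(w*k,h*k),interpolation=cv2.INTER_CUBIC)
s=optics.read_camera("side")[:,:,::-1]
cv2.imwrite("pics/c8.png",f(s,245,90,100,100,6))
```

```text
t 16.23 tcp [ 0.587  -0.0565  0.0559] case [-45.4  -0.6  55.9] rot [0.01 0.   0.01] F [4.4 0.2 4.3] open 21.8 ff 2.7 q [-0.16  0.35  1.41  0.    1.37 -0.27]
```

View pics/c8.png

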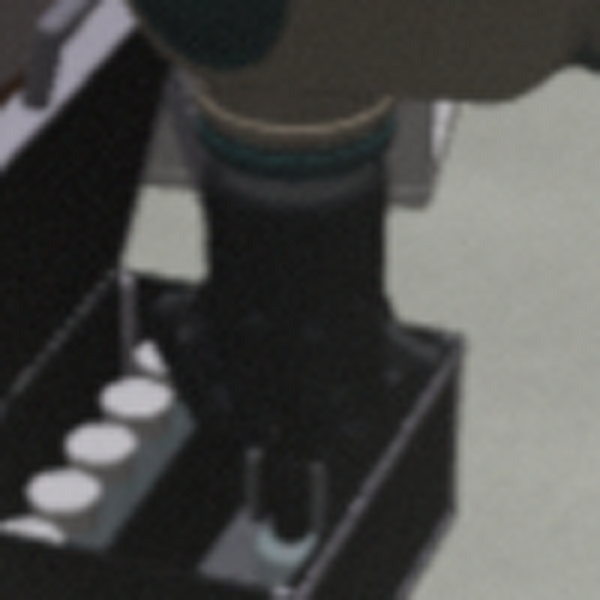

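The crop shows the bottle standing upright in the bay with the fingers free on both sides. The gripper knuckles are brushing the front rim lightly, about 4 N. I'll ease off the rim and rise.

>>> {"fn": "send_rows", "kwargs": {
  "deltas": "0 0.08 0 0 0 0 22;0 0 -0.1 0 0 0 22;0 0 -0.2 0 0 0 22"
}}

```text
time: 16.53
position: [0.5873, -0.0561, 0.0617]
orientation: [-2.094, -2.337, 0.004]
contact_force: [-0.8, 0.8, 0.1]
opening: 0.0216
finger_force: 0.0
```

Run:
```python
from h import *
st()
```

```text
t 16.53 tcp [ 0.5873 -0.0561  0.0617] case [-44.9  -0.3  61.7] rot [-0.04 -0.01  0.01] F [-0.8  0.8  0.1] open 21.6 ff 0.0 q [-0.16  0.35  1.4  -0.    1.39 -0.27]
```

```bash
cat >> h.py <<'E'
al=np.radians(15); RK=Rc@Rot.from_euler('x',al).as_matrix()@Rc.T@RT
zt=RK[:,2]
def tcpfor(g): return w(g)+.019*zt     # grasp point (case) -> TCP world
E
python3 - <<'E'
from h import *
for h in (.18,.2,.22,.24,.26): print(h, proj("side",[np.array([.4053,.2982,.21+h])+.06*np.array([-.53,.85,0])])[0].round(1))
g=(.0345,-.163,.119)
st(); print("rise",plan(w((-.045,0,.20)))); print("tcp",(inv(tcpfor(g))*1e3).round(1))
E
```

```text
0.18 [297.4 166.9]
0.2 [297.5 155.7]
0.22 [297.6 144.1]
0.24 [297.8 132.1]
0.26 [297.9 119.7]
t 16.53 tcp [ 0.5873 -0.0561  0.0617] case [-44.9  -0.3  61.7] rot [-0.04 -0.01  0.01] F [-0.8  0.8  0.1] open 21.6 ff 0.0 q [-0.16  0.35  1.4  -0.    1.39 -0.27]
rise (array([ 0.02, -0.02, -5.53]), array([-0.04, -0.01,  0.01]))
tcp [  34.5 -158.1  100.6]
```

>>> {"fn": "send_rows", "kwargs": {
  "deltas": "0 0 -0.4 0 0 0 22;0 0 -0.6 0 0 0 22;0 0 -0.9 0 0 0 22;0 0 -0.9 0 0 0 28;0 0 -0.9 0 0 0 28;0 0 -0.9 0 0 0 28;0 0 -0.9 0 0 0 28;0 0 0 0 0 0 28;0 0 0 0 0 0 28"
}}

```text
time: 17.28
position: [0.5891, -0.0564, 0.2028]
orientation: [2.095, 2.338, 0.003]
contact_force: [-0.3, 0.5, -0.2]
opening: 0.0278
finger_force: 0.0
```

Run:
```python
from h import *
st(); print(plan(w((-.045,-.172,.21)),RK,n=9))
cv2.imwrite("pics/s9.png",optics.read_camera("side")[:,:,::-1])
```

```text
t 17.28 tcp [ 0.5891 -0.0564  0.2028] case [-43.2  -0.7 202.8] rot [0.03 0.01 0.01] F [-0.3  0.5 -0.2] open 27.8 ff 0.0 q [-0.16  0.25  1.24  0.    1.65 -0.27]
(array([-0.755, -0.008, -0.12 ]), array([0.003, 0.279, 0.002]))
```

>>> {"fn": "send_rows", "kwargs": {
  "deltas": "-0.755 -0.008 -0.12 0 0.279 0 36;-0.755 -0.008 -0.12 0 0.279 0 36;-0.755 -0.008 -0.12 0 0.279 0 36;-0.755 -0.008 -0.12 0 0.279 0 36;-0.755 -0.008 -0.12 0 0.279 0 36;-0.755 -0.008 -0.12 0 0.279 0 36;-0.755 -0.008 -0.12 0 0.279 0 36;-0.755 -0.008 -0.12 0 0.279 0 36;-0.755 -0.008 -0.12 0 0.279 0 36;0 0 0 0 0 0 36;0 0 0 0 0 0 36"
}}

```text
time: 18.25
position: [0.6048, -0.2276, 0.2052]
orientation: [-1.959, -2.18, -0.257]
contact_force: [-0.5, -0.2, 0.1]
opening: 0.036
finger_force: 0.0
```

Run:
```python
from h import *
st(); 
s=optics.read_camera("side")[:,:,::-1];t=optics.read_camera("top")[:,:,::-1]
cv2.imwrite("pics/s10.png",s);cv2.imwrite("pics/t10.png",t)
b=w((-.045,0,.086)); print("expected cap top",proj("side",[b])[0],proj("top",[b])[0])
u,v=proj("side",[w((-.045,0,.046))])[0]; hsv=cv2.cvtColor(np.ascontiguousarray(s),cv2.COLOR_BGR2HSV)
g=cv2.cvtColor(np.ascontiguousarray(s),cv2.COLOR_BGR2GRAY)
x,y=int(u),int(v); print(x,y); print(g[y-30:y+22:2,x-16:x+18:2])
g=cv2.cvtColor(np.ascontiguousarray(t),cv2.COLOR_BGR2GRAY); u,v=proj("top",[b])[0]; x,y=int(u),int(v); print(x,y); print(g[y-14:y+14,x-14:x+14])
```

```text
t 18.25 tcp [ 0.6048 -0.2276  0.2052] case [ -46.1 -172.7  205.2] rot [-0.03 -2.53 -0.01] F [-0.5 -0.2  0.1] open 36.0 ff 0.0 q [-0.51  0.52  0.91  0.22  1.86 -0.57]
expected cap top [292.99359439 166.84025127] [376.68750463 180.93887485]
292 179
[[185 130  28  24  24  31  23  28  25  28  28  29  29  29  32  32  32]
 [134  71  24  25  28  28  25  27  29  28  31  27  25  30  33  31  31]
 [ 74  50  25  25  31  25  26  27  29  29  28  28  30  31  29  29  31]
 [ 61  39  26  28  27  23  25  26  27  27  29  29  30  29  31  32  33]
 [ 62  42  27  26  25  27  25  29  27  25  29  30  27  31  31  30  32]
 [ 77  52  27  25  24  25  24  26  25  26  28  28  30  32  32  31  29]
 [ 66  32  25  23  27  25  28  26  26  27  29  28  31  28  31  31  32]
 [ 37  24  24  22  24  26  25  29  27  27  24  25  28  31  31  31  36]
 [ 23  22  21  24  26  28  28  26  25  30  28  27  31  30  30  34  40]
 [ 26  24  24  25  25  24  27  28  33  31  31  30  30  30  31  35  74]
 [ 21  25  27  27  22  25  48  39  26  29  28  30  30  27  33  55  67]
 [ 21  23  23  25  27  36  81  51  28  28  40  80  75  50  40  77  44]
 
[... 3578 characters left out ...]
 92  95  92  82  77  79  76 100 120 127 132 131 133 134 132 129 114  97
   93  92  93  91  92  92  91 100  97  92]
 [ 93  97  98  91  82  80  80  77  85 107 122 125 128 128 125 105  98  96
   96  94  91  89  91  92  92 100  95  95]
 [ 97  99  97  93  87  82  81  80  78  75  81  84  87  87  88  93  97  96
   94  91  90  90  90  92  94 101  96  95]
 [ 98  98  97  94  94  89  84  83  80  79  79  81  86  91  91  91  92  90
   90  90  91  91  92  88  91 100  97  94]
 [ 98  99  95  93  94  94  95  94  91  88  89  94  96  96  96  94  95  91
   93  91  92  90  92  89  87  95  96  95]
 [ 99 100  98  94  93  95  98 100  97  93  93  94  94  92  92  90  92  91
   96  94  95  92  94  92  88  91  92  94]]
```

Run:
```python
from h import *
g=(.0345,-.164,.119); a=tcpfor(g)
print("hover",plan(a+[0,0,.085],RK)," then down", (RK.T@np.array([0,0,-.085])/.025).round(3))
print("side pred",proj("side",[w((.0345,y,.119)) for y in(-.121,-.164,-.18)]).round(1),proj("top",[w((.0345,y,.119)) for y in(-.121,-.164,-.18)]).round(1))
t=cv2.imread("pics/t5.png",0); 
for c in (436,440,444,448,452): r=t[120:150,c]; k=np.where(r<60)[0]+120; print(c,k.min(),k.max())
s=cv2.imread("pics/s4.png",0)
for c in (284,285,286,287,288,289,290,291): r=s[100:150,c]; k=np.where(r<55)[0]+100; print(c,k.tolist())
```

```text
hover (array([0.24, 3.2 , 0.94]), array([-0.02, -0.02,  0.01]))  then down [-0.88   0.     3.284]
side pred [[282.  128.8]
 [287.6 121.7]
 [289.6 119.2]] [[430.7 136.7]
 [449.9 135.1]
 [457.  134.5]]
436 120 138
440 134 137
444 133 137
448 133 136
452 133 136
284 [125, 126, 127, 138, 139, 140, 141, 142, 143, 144, 145, 146, 147, 148, 149]
285 [123, 124, 125, 126, 127, 138, 139, 140, 141, 142, 143, 144, 145, 146, 147, 148, 149]
286 [121, 122, 123, 124, 125, 126, 138, 139, 140, 141, 142, 143, 144, 145, 146, 147, 148, 149]
287 [120, 121, 122, 123, 124, 125, 139, 140, 141, 142, 143, 144, 145, 146, 147, 148, 149]
288 [117, 118, 119, 120, 121, 122, 123, 124, 140, 141, 142, 143, 144, 145, 146, 147, 148, 149]
289 [117, 118, 119, 120, 121, 122, 140, 141, 142, 143, 144, 145, 146, 147, 148, 149]
290 [117, 118, 119, 120, 121, 122, 140, 141, 142, 143, 144, 145, 146, 147, 148, 149]
291 [117, 118, 119, 120, 121, 141, 142, 143, 144, 145, 146, 147, 148, 149]
```

>>> {"fn": "send_rows", "kwargs": {
  "deltas": "0.04 0.4 0.15 0 0 0 36;0.04 0.7 0.16 0 0 0 36;0.04 0.7 0.16 0 0 0 36;0.04 0.7 0.16 0 0 0 36;0.04 0.5 0.16 0 0 0 36;0.04 0.2 0.15 0 0 0 36;0 0 0 0 0 0 36;0 0 0 0 0 0 36"
}}

```text
time: 19.02
position: [0.6835, -0.2054, 0.1863]
orientation: [-1.957, -2.186, -0.258]
contact_force: [-0.7, -0.7, -0.3]
opening: 0.0363
finger_force: 0.0
```

Run:
```python
from h import *
st(); print(plan(tcpfor((.0345,-.164,.119)),RK,n=8))
```

```text
t 19.02 tcp [ 0.6835 -0.2054  0.1863] case [  34.6 -159.   186.3] rot [-0.01 -2.51  0.02] F [-0.7 -0.7 -0.3] open 36.3 ff 0.0 q [-0.43  0.74  0.64  0.24  1.89 -0.48]
(array([-0.111, -0.   ,  0.414]), array([-0.002, -0.002,  0.003]))
```

>>> {"fn": "send_rows", "kwargs": {
  "deltas": "-0.111 0 0.414 0 0 0 36;-0.111 0 0.414 0 0 0 36;-0.111 0 0.414 0 0 0 36;-0.111 0 0.414 0 0 0 30;-0.111 0 0.414 0 0 0 30;-0.111 0 0.414 0 0 0 30;-0.111 0 0.414 0 0 0 30;-0.111 0 0.414 0 0 0 30;0 0 0 0 0 0 26;0 0 0 0 0 0 24"
}}

```text
time: 19.85
position: [0.6835, -0.206, 0.0998]
orientation: [-1.957, -2.184, -0.258]
contact_force: [-0.1, 0.3, -0.5]
opening: 0.0242
finger_force: 0.0
```

Run:
```python
from h import *
st()
f=lambda im,x,y,w,h,k:cv2.resize(im[y:y+h,x:x+w],(w*k,h*k),interpolation=cv2.INTER_CUBIC)
s=optics.read_camera("side")[:,:,::-1]; cv2.imwrite("pics/c11.png",f(s,240,70,100,100,6))
```

```text
t 19.85 tcp [ 0.6835 -0.206   0.0998] case [  34.4 -159.6   99.8] rot [-0.02 -2.52  0.01] F [-0.1  0.3 -0.5] open 24.2 ff 0.0 q [-0.43  0.77  0.77  0.23  1.74 -0.52]
```

No contact so far, and the pose is as planned. Closing on the knob.

>>> {"fn": "send_rows", "kwargs": {
  "deltas": "0 0 0 0 0 0 0;0 0 0 0 0 0 0;0 0 0 0 0 0 0;0 0 0 0 0 0 0;0 0 0 0 0 0 0"
}}

```text
time: 20.32
position: [0.6827, -0.2057, 0.102]
orientation: [-1.956, -2.184, -0.257]
contact_force: [-9.6, 3.3, 2.2]
opening: 0.0102
finger_force: 70.1
```

Run:
```python
from h import *
st()
a=np.radians(np.linspace(57.5,169,46)); p=87.5*np.c_[np.cos(a),np.sin(a)]
d=np.diff(p,axis=0)
# tool shift: y=dx ; world dz -> tool x = sin(al)dz, tool z=-cos(al)dz
print(";\n".join(f"{np.sin(al)*z/25:.3f} {x/25:.3f} {-np.cos(al)*z/25:.3f} 0 0 0 0" for x,z in d))
```

```text
t 20.32 tcp [ 0.6827 -0.2057  0.102 ] case [  33.7 -159.3  102. ] rot [-0.03 -2.52  0.02] F [-9.6  3.3  2.2] open 10.2 ff 70.1 q [-0.43  0.77  0.77  0.23  1.74 -0.52]
0.020 -0.129 -0.076 0 0 0 0;
0.019 -0.133 -0.070 0 0 0 0;
0.017 -0.136 -0.065 0 0 0 0;
0.016 -0.138 -0.059 0 0 0 0;
0.014 -0.141 -0.053 0 0 0 0;
0.013 -0.143 -0.047 0 0 0 0;
0.011 -0.145 -0.041 0 0 0 0;
0.009 -0.147 -0.035 0 0 0 0;
0.008 -0.148 -0.029 0 0 0 0;
0.006 -0.149 -0.023 0 0 0 0;
0.004 -0.150 -0.017 0 0 0 0;
0.003 -0.151 -0.010 0 0 0 0;
0.001 -0.151 -0.004 0 0 0 0;
-0.001 -0.151 0.002 0 0 0 0;
-0.002 -0.151 0.009 0 0 0 0;
-0.004 -0.151 0.015 0 0 0 0;
-0.006 -0.150 0.021 0 0 0 0;
-0.007 -0.149 0.028 0 0 0 0;
-0.009 -0.147 0.034 0 0 0 0;
-0.011 -0.146 0.040 0 0 0 0;
-0.012 -0.144 0.046 0 0 0 0;
-0.014 -0.142 0.052 0 0 0 0;
-0.015 -0.139 0.058 0 0 0 0;
-0.017 -0.136 0.063 0 0 0 0;
-0.019 -0.133 0.069 0 0 0 0;
-0.020 -0.130 0.075 0 0 0 0;
-0.021 -0.127 0.080 0 0 0 0;
-0.023 -0.123 0.085 0 0 0 0;
-0.024 -0.119 0.090 0 0 0 0;
-0.025 -0.115 0.095 0 0 0 0;
-0.027 -0.111 0.100 0 0 0 0;
-0.028 -0.106 0.104 0 0 0 0;
-0.029 -0.101 0.109 0 0 0 0;
-0.030 -0.096 0.113 0 0 0 0;
-0.031 -0.091 0.117 0 0 0 0;
-0.032 -0.086 0.120 0 0 0 0;
-0.033 -0.080 0.124 0 0 0 0;
-0.034 -0.075 0.127 0 0 0 0;
-0.035 -0.069 0.130 0 0 0 0;
-0.036 -0.063 0.133 0 0 0 0;
-0.036 -0.057 0.135 0 0 0 0;
-0.037 -0.051 0.138 0 0 0 0;
-0.037 -0.045 0.140 0 0 0 0;
-0.038 -0.038 0.141 0 0 0 0;
-0.038 -0.032 0.143 0 0 0 0
```

>>> {"fn": "send_rows", "kwargs": {
  "deltas": "0.020 -0.129 -0.076 0 0 0 0;0.019 -0.133 -0.070 0 0 0 0;0.017 -0.136 -0.065 0 0 0 0;0.016 -0.138 -0.059 0 0 0 0;0.014 -0.141 -0.053 0 0 0 0;0.013 -0.143 -0.047 0 0 0 0;0.011 -0.145 -0.041 0 0 0 0;0.009 -0.147 -0.035 0 0 0 0;0 0 0 0 0 0 0"
}}

```text
time: 21.07
position: [0.6566, -0.2087, 0.1143]
orientation: [-1.958, -2.188, -0.263]
contact_force: [1.1, 3.9, 1.1]
opening: 0.0099
finger_force: 68.7
```

```bash
cat >> h.py <<'E'
def kn():
    s=manip.sense(); g=inv(s["position"]-.019*Rot.from_rotvec(s["orientation"]).as_matrix()[:,2])*1e3
    v=g[[0,2]]-[-12.6,45]; print("knob",g.round(1),"ang",np.degrees(np.arctan2(v[1],v[0])).round(1),"r",np.hypot(*v).round(1))
E
python3 - <<'E'
from h import *
st();kn()
E
```

```text
t 21.07 tcp [ 0.6566 -0.2087  0.1143] case [   7.4 -159.4  114.3] rot [ 0.03 -2.51  0.02] F [1.1 3.9 1.1] open 9.9 ff 68.7 q [-0.45  0.68  0.87  0.23  1.73 -0.54]
knob [   7.4 -164.4  132.6] ang 77.1 r 89.9
```

>>> {"fn": "send_rows", "kwargs": {
  "deltas": "0.008 -0.148 -0.029 0 0 0 0;0.006 -0.149 -0.023 0 0 0 0;0.004 -0.150 -0.017 0 0 0 0;0.003 -0.151 -0.010 0 0 0 0;0.001 -0.151 -0.004 0 0 0 0;-0.001 -0.151 0.002 0 0 0 0;-0.002 -0.151 0.009 0 0 0 0;-0.004 -0.151 0.015 0 0 0 0;-0.006 -0.150 0.021 0 0 0 0;-0.007 -0.149 0.028 0 0 0 0;-0.009 -0.147 0.034 0 0 0 0;0 0 0 0 0 0 0"
}}

```text
time: 22.07
position: [0.6159, -0.2134, 0.1149]
orientation: [-1.959, -2.189, -0.264]
contact_force: [-0.3, 4.4, 7.6]
opening: 0.0097
finger_force: 64.5
```

Run:
```python
from h import *
st();kn()
```

```text
t 22.07 tcp [ 0.6159 -0.2134  0.1149] case [ -33.6 -159.7  114.9] rot [ 0.04 -2.51  0.02] F [-0.3  4.4  7.6] open 9.7 ff 64.5 q [-0.48  0.57  1.02  0.22  1.69 -0.58]
knob [ -33.7 -164.6  133.3] ang 103.4 r 90.8
```

>>> {"fn": "send_rows", "kwargs": {
  "deltas": "-0.011 -0.146 0.040 0 0 0 0;-0.012 -0.144 0.046 0 0 0 0;-0.014 -0.142 0.052 0 0 0 0;-0.015 -0.139 0.058 0 0 0 0;-0.017 -0.136 0.063 0 0 0 0;-0.019 -0.133 0.069 0 0 0 0;-0.020 -0.130 0.075 0 0 0 0;-0.021 -0.127 0.080 0 0 0 0;-0.023 -0.123 0.085 0 0 0 0;-0.024 -0.119 0.090 0 0 0 0;0 0 0 0 0 0 0"
}}

```text
time: 22.98
position: [0.5805, -0.2172, 0.0956]
orientation: [-1.957, -2.184, -0.258]
contact_force: [-7.2, 4.1, 4.8]
opening: 0.01
finger_force: 65.5
```

Run:
```python
from h import *
st();kn()
```

```text
t 22.98 tcp [ 0.5805 -0.2172  0.0956] case [ -69.1 -159.6   95.6] rot [-0.02 -2.52  0.02] F [-7.2  4.1  4.8] open 10.0 ff 65.5 q [-0.51  0.5   1.15  0.21  1.64 -0.63]
knob [ -69.1 -164.6  114. ] ang 129.3 r 89.2
```

>>> {"fn": "send_rows", "kwargs": {
  "deltas": "-0.025 -0.115 0.095 0 0 0 0;-0.027 -0.111 0.100 0 0 0 0;-0.028 -0.106 0.104 0 0 0 0;-0.029 -0.101 0.109 0 0 0 0;-0.030 -0.096 0.113 0 0 0 0;-0.031 -0.091 0.117 0 0 0 0;-0.032 -0.086 0.120 0 0 0 0;-0.033 -0.080 0.124 0 0 0 0;-0.034 -0.075 0.127 0 0 0 0;0 0 0 0 0 0 0"
}}

```text
time: 23.82
position: [0.5589, -0.2192, 0.0675]
orientation: [-1.956, -2.183, -0.257]
contact_force: [-5.1, 3.0, -2.7]
opening: 0.0098
finger_force: 62.9
```

Run:
```python
from h import *
st();kn()
```

```text
t 23.82 tcp [ 0.5589 -0.2192  0.0675] case [ -90.8 -159.3   67.5] rot [-0.03 -2.53  0.01] F [-5.1  3.  -2.7] open 9.8 ff 62.9 q [-0.53  0.48  1.24  0.21  1.58 -0.66]
knob [ -90.7 -164.3   85.9] ang 152.4 r 88.2
```

>>> {"fn": "send_rows", "kwargs": {
  "deltas": "-0.018 -0.035 0.065 0 0 0 0;-0.018 -0.034 0.065 0 0 0 0;-0.018 -0.032 0.066 0 0 0 0;-0.018 -0.031 0.067 0 0 0 0;-0.018 -0.029 0.067 0 0 0 0;-0.018 -0.028 0.068 0 0 0 0;-0.018 -0.026 0.069 0 0 0 0;-0.018 -0.025 0.069 0 0 0 0;-0.019 -0.023 0.070 0 0 0 0;-0.019 -0.022 0.070 0 0 0 0;0 0 0 0 0 0 0"
}}

```text
time: 24.73
position: [0.5527, -0.2197, 0.0501]
orientation: [-1.957, -2.184, -0.259]
contact_force: [-1.1, 3.6, -4.2]
opening: 0.0101
finger_force: 61.6
```

Run:
```python
from h import *
st();kn()
```

```text
t 24.73 tcp [ 0.5527 -0.2197  0.0501] case [ -97.1 -159.2   50.1] rot [-0.02 -2.53  0.01] F [-1.1  3.6 -4.2] open 10.1 ff 61.6 q [-0.54  0.49  1.28  0.21  1.55 -0.67]
knob [ -97.  -164.2   68.5] ang 164.5 r 87.6
```

>>> {"fn": "send_rows", "kwargs": {
  "deltas": "-0.013 -0.014 0.05 0 0 0 0;-0.013 -0.013 0.05 0 0 0 0;-0.013 -0.012 0.05 0 0 0 0;-0.013 -0.011 0.05 0 0 0 0;0 0 0 0 0 0 0;0 0 0 0 0 0 0"
}}

```text
time: 25.23
position: [0.5522, -0.2199, 0.0469]
orientation: [-1.957, -2.185, -0.261]
contact_force: [-4.2, 6.8, 2.9]
opening: 0.0098
finger_force: 62.2
```

Run:
```python
from h import *
st();kn()
```

```text
t 25.23 tcp [ 0.5522 -0.2199  0.0469] case [ -97.6 -159.3   46.9] rot [ 0.   -2.52  0.02] F [-4.2  6.8  2.9] open 9.8 ff 62.2 q [-0.54  0.49  1.28  0.21  1.54 -0.67]
knob [ -97.6 -164.2   65.2] ang 166.6 r 87.4
```

>>> {"fn": "send_rows", "kwargs": {
  "deltas": "-0.013 -0.01 0.05 0 0 0 0;-0.013 -0.01 0.05 0 0 0 0;0 0 0 0 0 0 0;0 0 0 0 0 0 0"
}}

```text
time: 25.57
position: [0.5523, -0.22, 0.0465]
orientation: [-1.957, -2.187, -0.262]
contact_force: [-7.1, 8.8, 13.0]
opening: 0.0098
finger_force: 63.2
```

Run:
```python
from h import *
st();kn()
t=optics.read_camera("top")[:,:,::-1];s=optics.read_camera("side")[:,:,::-1]
cv2.imwrite("pics/t12.png",t);cv2.imwrite("pics/s12.png",s)
# lid shut test: compare with first pictures away from the arm
a=cv2.imread("pics/top0.png").astype(int); d=np.abs(a-t).max(2)[110:215,315:375]; print("top diff lid left half",(d>25).sum(),d.mean())
a=cv2.imread("pics/side0.png").astype(int); d=np.abs(a-s).max(2)[125:215,225:285]; print("side diff",(d>25).sum(),d.mean())
```

```text
t 25.57 tcp [ 0.5523 -0.22    0.0465] case [ -97.5 -159.4   46.5] rot [ 0.02 -2.52  0.03] F [-7.1  8.8 13. ] open 9.8 ff 63.2 q [-0.54  0.49  1.28  0.21  1.54 -0.68]
knob [ -97.5 -164.3   64.8] ang 166.9 r 87.2
top diff lid left half 0 1.7557142857142858
side diff 1722 17.319814814814816
```

The knob is at its stop: the force rises with no further motion, and the lid matches the first top image. I'll ease off, release and withdraw upward.

>>> {"fn": "send_rows", "kwargs": {
  "deltas": "0.02 0.02 -0.08 0 0 0 0;0 0 0 0 0 0 14;0 0 0 0 0 0 20;0 0 0 0 0 0 28;0 0 0 0 0 0 32;0 0 0 0 0 0 32;0 0 0 0 0 0 32"
}}

```text
time: 26.25
position: [0.5522, -0.2208, 0.0454]
orientation: [-1.959, -2.186, -0.259]
contact_force: [-0.1, -0.1, 0.6]
opening: 0.0321
finger_force: 0.0
```

>>> {"fn": "send_rows", "kwargs": {
  "deltas": "0.1 0 -0.3 0 0 0 32;0.13 0 -0.48 0 0 0 32;0.2 0 -0.7 0 0 0 32;0.2 0 -0.8 0 0 0 32;-0.2 -0.3 -0.9 0 0 0 32;-0.4 -0.5 -0.9 0 0 0 32;-0.5 -0.8 -0.9 0 0 0 32;-0.5 -0.8 -0.5 0 0 0 32;-0.3 -0.3 0 0 0 0 32;0 0 0 0 0 0 32;0 0 0 0 0 0 32"
}}

```text
time: 27.17
position: [0.4924, -0.2935, 0.1691]
orientation: [-1.959, -2.184, -0.26]
contact_force: [0.2, -0.4, -1.0]
opening: 0.0321
finger_force: 0.0
```

Run:
```python
from h import *
st()
f=lambda im,x,y,w,h,k:cv2.resize(im[y:y+h,x:x+w],(w*k,h*k),interpolation=cv2.INTER_CUBIC)
t=optics.read_camera("top")[:,:,::-1];s=optics.read_camera("side")[:,:,::-1]
cv2.imwrite("pics/t13.png",np.hstack([f(t,100,90,370,190,2)[:, :800][:, :400],f(t,300,90,200,190,2)])[:380])
A=np.hstack([f(t,120,100,200,175,2),f(t,300,100,200,175,2)]);B=f(s,120,100,250,250,1)
out=np.zeros((600,800,3),np.uint8); out[:350]=A; out[350:,:250]=B; out[350:,300:700]=f(s,220,110,160,100,2)[:200].repeat(1,0)[:, :400].shape and cv2.resize(np.ascontiguousarray(s[110:210,220:380]),(400,250))
cv2.imwrite("pics/final.png",out)
a=cv2.imread("pics/top0.png").astype(int); d=np.abs(a-t).max(2)[110:215,315:375]; print((d>25).sum())
```

```text
t 27.17 tcp [ 0.4924 -0.2935  0.1691] case [-165.  -226.   169.1] rot [-0.   -2.52  0.01] F [ 0.2 -0.4 -1. ] open 32.1 ff 0.0 q [-0.69  0.35  1.2   0.19  1.78 -0.78]
0
```

View pics/final.png

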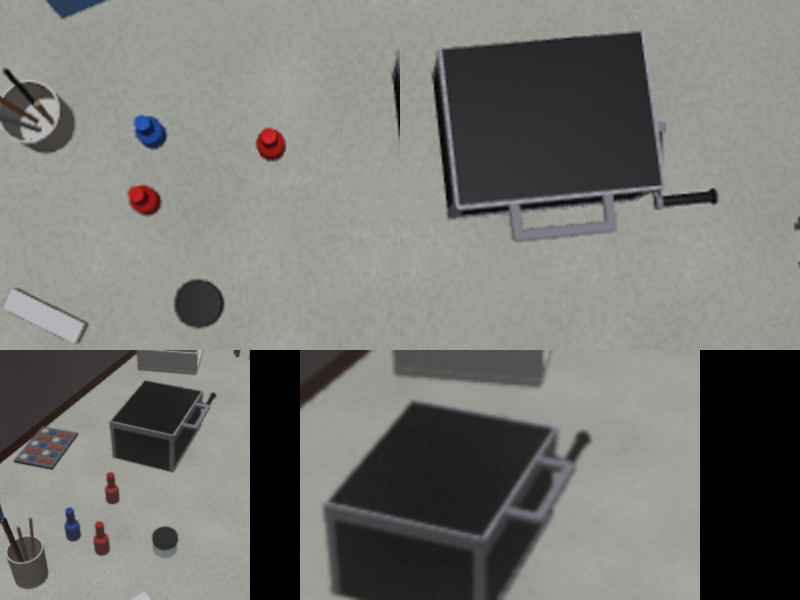

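The final picture shows the case fully shut with its lid flush, and the knob back at top (452,198). The polish is gone from the table, and the jar, buffing block, brush pot and look-alikes are where they were. The robot is clear, so I'm handing in.

```bash
python3 -c "
from plant import manip
print(manip.hand_in())"
```

```text
the job is handed in; nothing more can be done
None
```

The job is done and handed in at about 27 s: the polish bottle was set standing in the front bay (checked before the lid came down), the lid was lowered by its held knob until fully shut, and the jar, buffing block and brush pot were left where they were.

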